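Square the stamping slab into the corner stop

ROBOT

A 6-joint arm with a two-finger parallel gripper is mounted at the origin on the work surface. World frame = base frame: x ahead of the robot, y to its left, z up, the work surface at z = 0. Lengths are in mm, angles in rad, forces in N, time in s.
With the tool pointing down it reaches from about 400 to 925 mm from the base axis. Payload 12.5 kg.
Tool frame: the origin (TCP) lies midway between the tips of the shut fingers; the grasp point (between the pads) lies 19 mm behind it (env.tcp_to_grasp is the distance from the TCP to the grasp point, in mm); z points along the fingers, y is the line along which they close (so a half turn about z gives the same grasp; the last joint's range is limited). The gripper opens to 95 mm and grips with 3 to 60 N. Pads are 20 mm wide; open, the fingers measure 119 mm over their backs; the gripper's body (75 mm by 180 mm) begins 59 mm behind the grasp point.
Start: joints at [1.194, 0.491, 1.559, -0, 1.092, -0.106], TCP at [167.171, 602.246, 214.661] pointing down, gripper open.
Joint ranges: [-3.1, 3.1], [-0.84, 2.19], [0.05, 2.79], [-1.13, 4.28], [0.06, 2.93], [-2.69, 2.69]. Speed limits (rad/s): [2.22, 2.22, 2.79, 3.14, 3.14, 3.14].

INTERFACE

Orientations are given as [roll, pitch, yaw] about the fixed x, y, z axes, in that order (R = Rz(yaw) Ry(pitch) Rx(roll)).
In Python, from cell import env gives the robot as it stands. The module is installed in compiled form; this text tells all that it offers.
- The arm moves only by the tool step_arm, never from a script. Its argument "plan" is a list that holds one entry, the list of rows, each a list of 5 numbers: the shift along the tool's x, y, z in mm, then the turn about the tool's z in degrees, then the opening, from -1 (shut) to 1 (fully open). A call has 1 to 8 rows; each row is the pose to reach, as a shift and turn from the pose commanded when the call began, along the tool's axes at that moment; what a row does not reach only later rows make up. A row lasts 1/12 s, in which the tool goes at most 41.7 mm and 7.16 degrees, less where a joint would pass 70% of its speed; a pose out of reach is approached as far as the arm can. A call with a gripper value outside its range is refused whole. The fingers move at their own pace and stop on an object; the grip force is fixed at half the most. Time passes only in rows, so rows that repeat a pose let the fingers close. It gives the time, the measured TCP pose, the force, the opening and the grip force at its end, in the units of the state.
- env.state(): the state, without advancing time (a new reading comes with each control period).
- env.read_camera(name): name is "scene" or "side" or "wrist"; returns the picture (420x560x3 uint8, blue, green, red); there is no depth.
- env.get_calibration(name): a dict with "K" (3x3 intrinsics, pixels), "extrinsics" (4x4, takes a point from world to camera coordinates). Camera axes: x right, y up, looking along -z (the intrinsics and any distortion apply to the point x, -y, -z); pixel columns grow to the right and rows downward; lengths in mm; the calibration is good to about 2 mm. A picture is of the moment at which its call begins: read the wrist's pose just before it. get_calibration takes no time and is no camera call; for the wrist camera it gives the pose at the moment of the call.
- env.job_done(): hands the job in; it is judged then, once.
The state is a dict: "t": time; "joints": joint angles; "qvel": joint speeds; "tau": joint torques, N m; "eef_pos": TCP position; "tcp_rot": TCP orientation; "ft_force": force on the tool from outside, world axes, zero at the start; "moment": the same for the moment, N m; "opening": opening from 0.0 (shut) to 1.0 (fully open); "grip_force": force on a finger pad.
Only numpy, scipy, OpenCV 4.12 (cv2) and the standard library are available. Lean on these libraries where they do the work, as an engineer would, in place of code of your own. Each camera call takes 0.05 s, during which the arm holds its last target. There are 200 camera calls.

TASK

Push the marble slab along the bench with the fingers, never lifting it, into the corner formed by the two steel bars, so that one of its long sides lies flush against the longer bar and one end lies flush against the shorter bar. Then take the fingers clear of it. Leave the hammer, cup, tin and iron mandrel where they are.

Things in the scene. Friction and masses are not known exactly. Their poses are not given: they have to be found in the camera images.
- slab: White marble slab, a loose flat block lying on the bench, 95 mm along its own x, 120 mm along its own y and 28 mm high (z), 0.65 to 0.95 kg, vertical sides. Origin: centre of its underside (bench height). It slides on the bench under a push of roughly 3 to 8 N.
- corner: Fixed L of two steel bars, 24 mm wide, 22 mm high. Origin: inner corner at bench height. Longer bar's inner face: plane x = 0, from the corner 150 mm towards -y; shorter bar's: plane y = 0, 80 mm towards -x. Seated, the slab's centre is at x = -47.5, y = -60 mm here, axes parallel (a half turn is as good). Slab starts nearer the robot and to the right, yaw within 0.55 rad of this.
- mandrel: Dark iron mandrel, a turned post 130 mm high with a foot 84 mm across, standing upright, loose, to the right of the slab. Origin: centre of its underside. Bystander.
- cup: Brass rivet cup, open, 64 mm across and 45 mm high, loose, well to the right of the corner stop. Origin: centre of its underside. Bystander.
- tin: Small round tin with a white lid, 68 mm across and 55 mm high, loose, nearer the robot than the corner stop and to its left. Origin: centre of its underside. Bystander.
- mallet: Hammer 240 mm long, lying on the bench to the left of the corner stop, loose. Its handle points along its -x. Origin: on its underside at mid length. Bystander.
Mind the look-alikes: they are no part of the job. Leave any black look-alike of the slab alone. What is shaped like the corner but blue is not meant.

How it is judged:
By the outcome, as a careful person would: the job done as asked, in the order asked, and still so for the second after the job is handed in, with the robot touching nothing.
It also fails if it takes over 72 s, if anything falls off the work surface, if the arm or the gripper's body presses on something with over 40 N, if the wrist force passes 120 N, or if a joint passes its speed limit or range.

## Working session

There is one attempt and no reset: what is moved stays moved. The work goes in short steps, Python scripts to look and compute and a tool call to move; the robot and the scene stay as the last step left them, time stands still between calls to the robot, and variables do not carry over. Pictures are saved under pics/ and viewed, at most 10 in all, crops included, and the job is handed in when it is done.

Besides the shell and the picture viewer there is one more tool, called as name(argument=value, ...), one argument or row to a line, values as JSON. step_arm: Moves the arm, as the interface text tells. Its arguments: {"type":"object","properties":{"plan":{"type":"array"}},"required":["plan"]}

```bash
mkdir -p pics; cat > h.py <<'E'
import numpy as np,cv2
from cell import env
def ray(cal,u,v,z):
    K=np.array(cal["K"]);E=np.array(cal["extrinsics"]);R=E[:3,:3];t=E[:3,3]
    d=np.linalg.inv(K)@[u,v,1];d=R.T@(d*[1,-1,-1]);c=-R.T@t
    return c+d*(z-c[2])/d[2]
E
python3 - <<'E'
from h import *
for n in("scene","side"):
    cv2.imwrite(f"pics/{n}0.png",env.read_camera(n)); c=env.get_calibration(n);print(c)
s=env.state();print(s["t"],s["eef_pos"],s["tcp_rot"],s["ft_force"])
E
```

```text
{'K': array([[475.63271857,   0.        , 283.7212639 ],
       [  0.        , 475.63271857, 205.0080202 ],
       [  0.        ,   0.        ,   1.        ]]), 'extrinsics': array([[ 5.73989768e-02,  9.98341249e-01, -4.48412186e-03,
        -6.65586001e+01],
       [-8.36718543e-01,  5.05558151e-02,  5.45294590e-01,
         4.65797249e+02],
       [ 5.44616781e-01, -2.75474036e-02,  8.38232487e-01,
        -1.94426002e+03],
       [ 0.00000000e+00,  0.00000000e+00,  0.00000000e+00,
         1.00000000e+00]])}
{'K': array([[425.57977568,   0.        , 275.84404278],
       [  0.        , 425.57977568, 212.55904949],
       [  0.        ,   0.        ,   1.        ]]), 'extrinsics': array([[ 9.22734490e-01, -3.85393191e-01,  5.75746994e-03,
        -4.96752080e+02],
       [ 2.13378172e-01,  5.23210193e-01,  8.25058089e-01,
        -1.69087085e+02],
       [-3.20984137e-01, -7.60081037e-01,  5.65018585e-01,
        -1.15304718e+03],
       [ 0.00000000e+00,  0.00000000e+00,  0.00000000e+00,
         1.00000000e+00]])}
0.1 [167.08517358 602.03620625 214.1222831 ] [-3.14062099e+00 -1.30298070e-04  2.87080533e+00] [ 0.41075143 -0.08032368  0.37447624]
```

View pics/scene0.png

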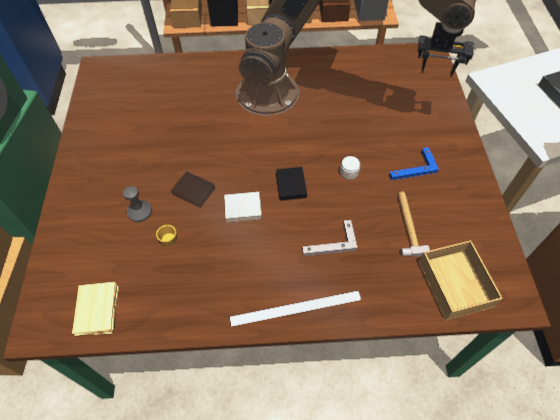

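View pics/side0.png

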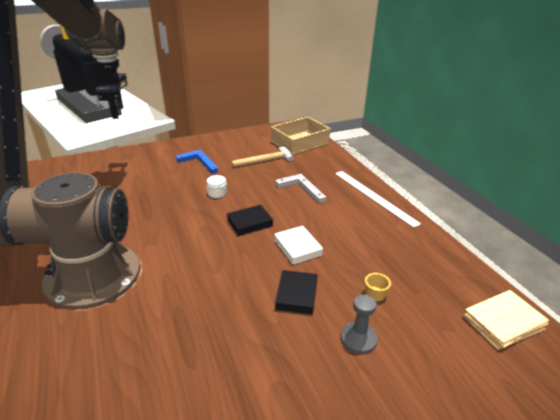

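The scene view shows the white slab at (243,207), the steel corner with its elbow near (353,247), and black look-alikes at (291,183) and (193,189). The tin is at (350,167). Next I measure the slab and the bars.

```bash
python3 - <<'E'
from h import *
out=[]
for n,bs,bc,bt in(("scene",(215,185,270,228),(295,212,365,262),(335,150,368,185)),("side",(268,222,330,268),(268,168,332,207),(200,170,235,200))):
    im=env.read_camera(n);cal=env.get_calibration(n);hsv=cv2.cvtColor(im,cv2.COLOR_BGR2HSV)
    for lab,(a,b,c,d),z,vmin,smax in(("slab",bs,28,195 ,45),("corner",bc,22,120,70)):
        m=np.zeros(im.shape[:2],np.uint8);m[b:d,a:c]=((hsv[b:d,a:c,2]>vmin)&(hsv[b:d,a:c,1]<smax))*255
        cs,_=cv2.findContours(m,0,1);k=max(cs,key=cv2.contourArea)
        P=np.array([ray(cal,*p[0],z)[:2] for p in k],np.float32)
        r=cv2.minAreaRect(P);print(n,lab,len(k),r);print(cv2.boxPoints(r).round(0).tolist())
        h=cv2.approxPolyDP(k,2.0,True)
        print([(p[0].tolist(),ray(cal,*p[0],z)[:2].round(0).tolist()) for p in h])
        out.append(cv2.resize(cv2.drawContours(im.copy(),[k],-1,(0,0,255),1)[b-5:d+5,a-5:c+5],(380,280),interpolation=0))
cv2.imwrite("pics/m.png",np.vstack([np.hstack(out[:2]),np.hstack(out[2:])]))
E
```

```text
scene slab 111 ((566.2185668945312, -107.31510925292969), (96.21746063232422, 118.82276153564453), 2.8593361377716064)
[[515.0, -50.0], [521.0, -169.0], [617.0, -164.0], [611.0, -46.0]]
[([258, 192], [518.0, -52.0]), ([225, 195], [524.0, -165.0]), ([226, 217], [613.0, -161.0]), ([260, 214], [608.0, -48.0])]
scene corner 157 ((701.5916748046875, 169.55978393554688), (106.72595977783203, 175.33145141601562), 3.398995876312256)
[[643.0, 254.0], [654.0, 79.0], [760.0, 85.0], [750.0, 260.0]]
[([351, 221], [650.0, 253.0]), ([344, 220], [645.0, 230.0]), ([348, 238], [713.0, 235.0]), ([346, 242], [727.0, 226.0]), ([303, 246], [734.0, 87.0]), ([303, 252], [755.0, 85.0]), ([356, 247], [747.0, 256.0])]
side slab 104 ((562.0760498046875, -107.13410186767578), (98.25547790527344, 126.60154724121094), 2.866290807723999)
[[510.0, -46.0], [516.0, -173.0], [614.0, -168.0], [608.0, -41.0]]
[([303, 226], [608.0, -47.0]), ([275, 233], [516.0, -48.0]), ([294, 258], [520.0, -173.0]), ([321, 249], [607.0, -166.0])]
side corner 117 ((693.4902954101562, 159.44967651367188), (121.4636001586914, 205.3433837890625), 2.638310194015503)
[[628.0, 259.0], [638.0, 54.0], [759.0, 60.0], [749.0, 265.0]]
[([276, 179], [646.0, 258.0]), ([278, 187], [631.0, 203.0]), ([297, 183], [705.0, 203.0]), ([298, 180], [717.0, 221.0]), ([320, 202], [723.0, 61.0]), ([324, 201], [738.0, 61.0]), ([325, 196], [756.0, 88.0]), ([302, 174], [750.0, 255.0])]
```

View pics/m.png

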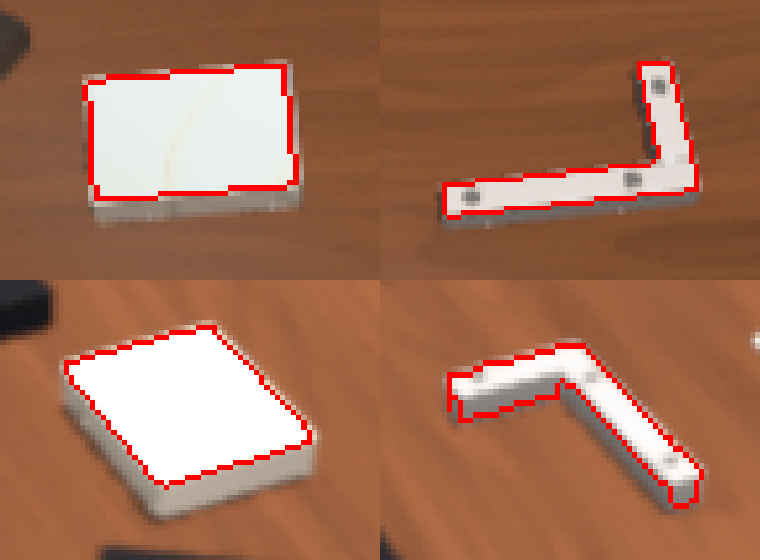

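Slab and corner turn out to be nearly parallel (yaw about 0.05). My plan is to push +x from behind with the fingers open, stopping short of the bar plane. Then I push +y on the end, and finally +x until the long side is flush.

step_arm(
  plan=[
    [[-340, -167, 0, -18.7, 0.9], [-340, -167, 0, -18.7, 0.9], [-340, -167, 0, -18.7, 0.9], [-340, -167, 0, -18.7, 0.9], [-340, -167, 0, -18.7, 0.9], [-340, -167, 0, -18.7, 0.9], [-340, -167, 0, -18.7, 0.9], [-340, -167, 0, -18.7, 0.9]],
  ],
)

```text
t: 0.87
eef_pos: [414.8, 381.2, 214.7]
tcp_rot: [3.141, 0.0, -3.086]
ft_force: [0.5, 0.4, -0.0]
opening: 0.953
grip_force: 0.0
```

```bash
cat >> h.py <<'E'
from scipy.spatial.transform import Rotation as Ro
def go(x,y,z,yaw):
    s=env.state();R=Ro.from_euler("xyz",s["tcp_rot"]);p=np.array(s["eef_pos"])
    d=R.inv().apply(np.array([x,y,z])-p); a=np.degrees((s["tcp_rot"][2]-yaw+np.pi)%(2*np.pi)-np.pi)
    print("t",round(s["t"],2),"pos",p.round(1),"rot",np.round(s["tcp_rot"],3),"j6",round(s["joints"][5],2),"F",np.round(s["ft_force"],1),"-> shift",d.round(1),"turn",round(a,1))
E
python3 -c "
from h import *
go(480,-107,120,3.195)"
```

```text
t 0.87 pos [414.8 381.2 214.7] rot [ 3.141  0.    -3.086] j6 -1.0 F [ 0.5  0.4 -0. ] -> shift [ -37.9 -491.1   94.6] turn 0.1
```

step_arm(
  plan=[
    [[-38, -160, 30, 0, 0.9], [-38, -300, 60, 0, 0.9], [-38, -400, 80, 0, 0.9], [-38, -491, 94, 0, 0.9], [-38, -491, 94, 0, 0.9], [-38, -491, 94, 0, 0.9], [-38, -491, 94, 0, 0.9], [-38, -491, 94, 0, 0.9]],
  ],
)

```text
t: 1.53
eef_pos: [460.1, 57.5, 151.8]
tcp_rot: [3.142, 0.0, -3.086]
ft_force: [2.3, 0.5, 0.3]
opening: 0.947
grip_force: 0.0
```

step_arm(
  plan=[
    [[0, -169, 0, 0, 0.9], [0, -169, 0, 0, 0.9], [0, -169, 0, 0, 0.9], [0, -169, 0, 0, 0.9], [0, -169, 0, 0, 0.9], [0, -169, 0, 0, 0.9], [0, -169, 0, 0, 0.9], [0, -169, 0, 0, 0.9]],
  ],
)

```text
t: 2.2
eef_pos: [469.5, -108.3, 151.9]
tcp_rot: [3.141, -0.0, -3.085]
ft_force: [0.4, -0.3, 0.4]
opening: 0.951
grip_force: 0.0
```

```bash
python3 -c "
from h import *
im=env.read_camera('wrist');cv2.imwrite('pics/w1.png',im)
go(480,-107,12,3.195)"
```

```text
t 2.25 pos [ 469.6 -108.1  152. ] rot [ 3.141 -0.    -3.084] j6 -1.99 F [ 0.2 -0.5 -0.2] -> shift [-10.5   0.4 140. ] turn 0.2
```

View pics/w1.png

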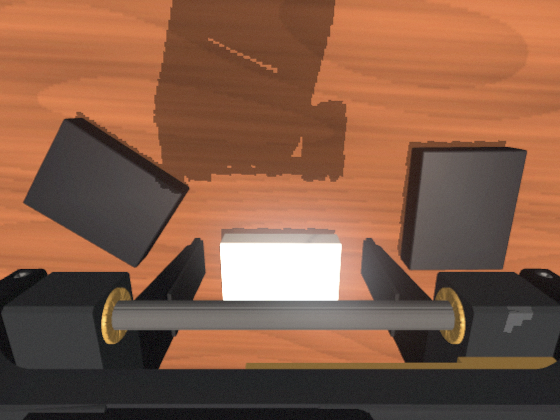

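The wrist view shows the slab's near edge (row 235) square to the fingers, with both black look-alikes clear on either side. Descending behind it.

step_arm(
  plan=[
    [[-8, 0, 40, 0, 0.9], [-8, 0, 80, 0, 0.9], [-8, 0, 115, 0, 0.9], [-8, 0, 130, 0, 0.9], [-8, 0, 140, 0, 0.9], [-8, 0, 140, 0, 0.9]],
  ],
)

```text
t: 2.75
eef_pos: [477.2, -107.7, 10.6]
tcp_rot: [3.14, -0.002, -3.084]
ft_force: [0.2, -0.2, 0.5]
opening: 0.952
grip_force: 0.0
```

```bash
python3 -c "
from h import *
go(618,-115,12,3.195)"
```

```text
t 2.75 pos [ 477.2 -107.7   10.6] rot [ 3.140e+00 -2.000e-03 -3.084e+00] j6 -1.99 F [ 0.2 -0.2  0.5] -> shift [-140.2  -15.4   -1.8] turn 0.2
```

step_arm(
  plan=[
    [[-10, 0, 0, 0, 0.9], [-20, 0, 0, 0, 0.9], [-29, 0, 0, 0, 0.9], [-38, 0, 0, 0, 0.9], [-47, 0, 0, 0, 0.9], [-56, 0, 0, 0, 0.9], [-65, 0, 0, 0, 0.9], [-74, 0, 0, 0, 0.9]],
  ],
)

```text
t: 3.42
eef_pos: [552.1, -104.5, 13.0]
tcp_rot: [3.141, -0.0, -3.086]
ft_force: [-5.0, -0.5, 3.2]
opening: 0.951
grip_force: 2.8
```

step_arm(
  plan=[
    [[-9, 0, 0, 0, 0.9], [-18, 0, 0, 0, 0.9], [-27, 0, 0, 0, 0.9], [-36, 0, 0, 0, 0.9], [-45, 0, 0, 0, 0.9], [-54, 0, 0, 0, 0.9], [-63, 0, 0, 0, 0.9], [-69, 0, 0, 0, 0.9]],
  ],
)

```text
t: 4.08
eef_pos: [621.6, -100.7, 13.0]
tcp_rot: [-3.141, 0.0, -3.086]
ft_force: [-6.3, -0.3, 5.1]
opening: 0.951
grip_force: 3.0
```

```bash
cat >> h.py <<'E'
def meas(box,n="scene",lab=None):
    im=env.read_camera(n);cal=env.get_calibration(n);hsv=cv2.cvtColor(im,cv2.COLOR_BGR2HSV);a,b,c,d=box
    m=np.zeros(im.shape[:2],np.uint8);m[b:d,a:c]=((hsv[b:d,a:c,2]>195)&(hsv[b:d,a:c,1]<45))*255
    cs,_=cv2.findContours(m,0,1);k=max(cs,key=cv2.contourArea)
    P=np.array([ray(cal,*p[0],28)[:2] for p in k],np.float32);r=cv2.minAreaRect(P);print(n,r,cv2.boxPoints(r).round(0).tolist())
    if lab:
        cv2.imwrite(lab,cv2.resize(im[b-20:d+20,a-30:c+30],None,fx=4,fy=4,interpolation=2))
E
python3 -c "
from h import *
meas((200,200,290,270),'scene','pics/p2.png');go(480,-107,12,3.195)"
```

```text
scene ((684.8007202148438, -99.81623840332031), (93.885498046875, 118.15025329589844), 3.257779836654663) [[635.0, -44.0], [641.0, -161.0], [735.0, -156.0], [728.0, -38.0]]
t 4.13 pos [ 622.5 -100.8   13. ] rot [-3.141e+00  2.000e-03 -3.086e+00] j6 -1.89 F [-0.7  0.2  0.3] -> shift [142.6   1.8   0.7] turn 0.2
```

View pics/p2.png

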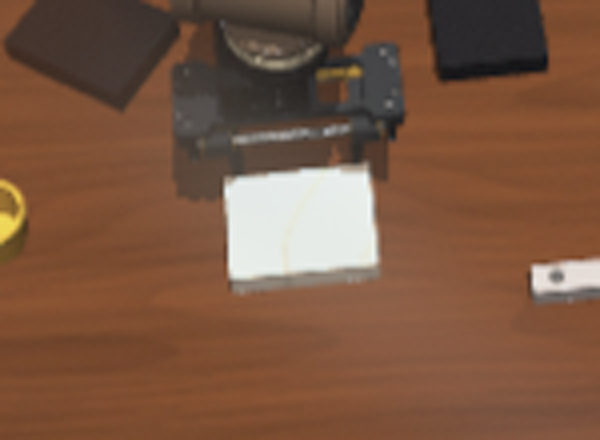

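The slab is now at (685,-100) and still square, about 13 mm short of the bar plane. Next: back off, rise, turn +90° and go to its right end.

step_arm(
  plan=[
    [[18, 0, 0, 0, 0.9], [18, 0, -40, 0, 0.9], [18, 0, -70, 0, 0.9], [18, 0, -70, 7, 0.6], [18, -20, -70, 14, 0.4], [18, -50, -70, 21, 0.4], [18, -80, -70, 28, 0.4], [18, -100, -70, 35, 0.4]],
  ],
)

```text
t: 4.8
eef_pos: [608.9, -204.1, 82.9]
tcp_rot: [3.141, 0.003, 2.58]
ft_force: [-0.1, 0.6, -0.4]
opening: 0.711
grip_force: 0.0
```

```bash
python3 -c "
from h import *
go(690,-200,85,1.626)"
```

```text
t 4.8 pos [ 608.9 -204.1   82.9] rot [3.141e+00 3.000e-03 2.580e+00] j6 -1.44 F [-0.1  0.6 -0.4] -> shift [-66.5  46.7  -1.9] turn 54.7
```

step_arm(
  plan=[
    [[-20, 10, 0, 7, 0.4], [-40, 25, 0, 14, 0.4], [-66, 47, 0, 21, 0.4], [-66, 47, 0, 28, 0.4], [-66, 47, 0, 35, 0.4], [-66, 47, 0, 42, 0.4], [-66, 47, 0, 49, 0.4], [-66, 47, 0, 54.7, 0.4]],
  ],
)

```text
t: 5.47
eef_pos: [689.6, -196.6, 82.6]
tcp_rot: [3.14, 0.001, 1.625]
ft_force: [-0.2, 0.0, -0.2]
opening: 0.698
grip_force: 0.0
```

```bash
python3 -c "
from h import *
go(690,-200,12,1.626)"
```

```text
t 5.47 pos [ 689.6 -196.6   82.6] rot [3.140e+00 1.000e-03 1.625e+00] j6 -0.42 F [-0.2  0.  -0.2] -> shift [-3.4  0.1 70.6] turn -0.0
```

step_arm(
  plan=[
    [[-3, 0, 0, 0, 0.0], [-3, 0, 35, 0, 0.0], [-3, 0, 60, 0, 0.0], [-3, 0, 70, 0, 0.0], [0, 0, 70, 0, 0.0], [9, 0, 70, 0, 0.0], [18, 0, 70, 0, 0.0], [24, 0, 70, 0, 0.0]],
  ],
)

```text
t: 6.13
eef_pos: [688.2, -171.5, 13.8]
tcp_rot: [3.139, 0.001, 1.633]
ft_force: [-0.9, 0.1, 0.1]
opening: 0.499
grip_force: 0.0
```

step_arm(
  plan=[
    [[9, 0, 0, 0, 0.0], [18, 0, 0, 0, 0.0], [27, 0, 0, 0, 0.0], [37, 0, 0, 0, 0.0], [47, 0, 0, 0, 0.0], [57, 0, 0, 0, 0.0], [67, 0, 0, 0, 0.0], [77, 0, 0, 0, 0.0]],
  ],
)

```text
t: 6.8
eef_pos: [683.7, -95.7, 13.7]
tcp_rot: [3.139, 0.002, 1.632]
ft_force: [1.0, -5.7, 4.4]
opening: 0.502
grip_force: 2.9
```

step_arm(
  plan=[
    [[10, 0, 0, 0, 0.0], [20, 0, 0, 0, 0.0], [30, 0, 0, 0, 0.0], [40, 0, 0, 0, 0.0], [50, 0, 0, 0, 0.0], [60, 0, 0, 0, 0.0], [68, 0, 0, 0, 0.0], [76, 0, 0, 0, 0.0]],
  ],
)

```text
t: 7.47
eef_pos: [678.9, -19.7, 13.5]
tcp_rot: [3.139, 0.001, 1.632]
ft_force: [0.5, -6.0, 4.4]
opening: 0.5
grip_force: 3.1
```

```bash
python3 -c "
from h import *
meas((245,200,337,270),'scene','pics/p3.png');go(690,-200,12,1.626)"
```

```text
scene ((674.505859375, 64.1242446899414), (96.24110412597656, 90.73973083496094), 3.7469661235809326) [[624.0, 106.0], [629.0, 16.0], [725.0, 22.0], [720.0, 113.0]]
t 7.52 pos [678.5 -18.1  13.3] rot [3.14  0.    1.633] j6 -0.19 F [0.1 0.7 0.7] -> shift [-1.823e+02  1.000e-01  1.400e+00] turn 0.4
```

View pics/p3.png

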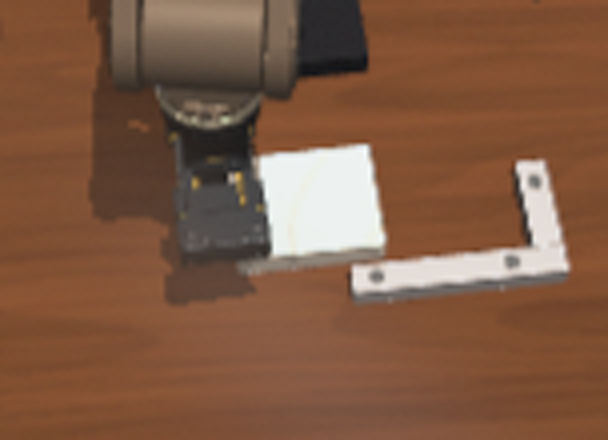

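The slab's far edge is about 13 mm clear of the long bar's face and still parallel, with about 124 mm to the short bar. Continuing.

step_arm(
  plan=[
    [[10, 0, 0, 0, 0.0], [20, 0, 0, 0, 0.0], [30, 0, 0, 0, 0.0], [40, 0, 0, 0, 0.0], [50, 0, 0, 0, 0.0], [59, 0, 0, 0, 0.0], [67, 0, 0, 0, 0.0], [75, 0, 0, 0, 0.0]],
  ],
)

```text
t: 8.18
eef_pos: [674.1, 54.9, 13.1]
tcp_rot: [3.14, 0.001, 1.632]
ft_force: [0.8, -6.6, 5.7]
opening: 0.504
grip_force: 3.0
```

step_arm(
  plan=[
    [[8, 0, 0, 0, 0.0], [16, 0, 0, 0, 0.0], [23, 0, 0, 0, 0.0], [28, 0, 0, 0, 0.0], [32, 0, 0, 0, 0.0], [36, 0, 0, 0, 0.0], [38, 0, 0, 0, 0.0], [40, 0, 0, 0, 0.0]],
  ],
)

```text
t: 8.85
eef_pos: [671.5, 94.7, 12.9]
tcp_rot: [3.14, 0.001, 1.632]
ft_force: [0.5, -6.9, 4.5]
opening: 0.502
grip_force: 3.0
```

step_arm(
  plan=[
    [[1, 0, 0, 0, 0.0], [2, 0, 0, 0, 0.0], [3, 0, 0, 0, 0.0], [4, 0, 0, 0, 0.0], [5, 0, 0, 0, 0.0]],
  ],
)

```text
t: 9.27
eef_pos: [671.2, 99.4, 12.9]
tcp_rot: [3.14, 0.001, 1.632]
ft_force: [0.7, -5.8, 4.6]
opening: 0.499
grip_force: 3.0
```

step_arm(
  plan=[
    [[1, 0, 0, 0, 0.0], [2, 0, 0, 0, 0.0], [3, 0, 0, 0, 0.0], [4, 0, 0, 0, 0.0], [5, 0, 0, 0, 0.0]],
  ],
)

```text
t: 9.68
eef_pos: [671.0, 100.1, 12.9]
tcp_rot: [3.141, 0.005, 1.632]
ft_force: [-0.7, -39.2, 5.9]
opening: 0.502
grip_force: 19.4
```

step_arm(
  plan=[
    [[1, 0, 0, 0, 0.0], [2, 0, 0, 0, 0.0], [3, 0, 0, 0, 0.0]],
  ],
)

```text
t: 9.93
eef_pos: [671.0, 100.3, 13.0]
tcp_rot: [-3.141, 0.008, 1.632]
ft_force: [-0.7, -56.5, 7.5]
opening: 0.499
grip_force: 27.9
```

Force has risen with the slab against the short bar. Back off, rise, turn back and go behind the long side.

step_arm(
  plan=[
    [[-12, 0, 0, 0, 0.0], [-30, 0, 0, 0, 0.0], [-30, 0, -35, 0, 0.0], [-30, 0, -75, 0, 0.0], [-30, -25, -75, -7, 0.4], [-30, -55, -75, -14, 0.8], [-20, -85, -75, -21, 0.8], [0, -90, -75, -28, 0.8]],
  ],
)

```text
t: 10.6
eef_pos: [576.2, 101.5, 87.3]
tcp_rot: [-3.139, -0.002, 2.125]
ft_force: [1.2, 1.1, 0.5]
opening: 0.724
grip_force: 0.0
```

```bash
python3 -c "
from h import *
go(588,166,85,3.195)"
```

```text
t 10.6 pos [576.2 101.5  87.3] rot [-3.139e+00 -2.000e-03  2.125e+00] j6 -0.49 F [1.2 1.1 0.5] -> shift [48.6 44.   2.3] turn -61.3
```

step_arm(
  plan=[
    [[15, 12, 0, -7, 0.8], [30, 26, 0, -14, 0.8], [48, 44, 0, -21, 0.8], [48, 44, 0, -28, 0.8], [48, 44, 0, -35, 0.8], [48, 44, 0, -42, 0.8], [48, 44, 0, -49, 0.8], [48, 44, 0, -56, 0.8]],
  ],
)

```text
t: 11.27
eef_pos: [592.6, 166.8, 87.2]
tcp_rot: [3.141, -0.0, 3.104]
ft_force: [0.4, 0.2, -0.4]
opening: 0.9
grip_force: 0.0
```

step_arm(
  plan=[
    [[0, 0, 0, -5.3, 0.8], [0, 0, 0, -5.3, 0.8]],
  ],
)

```text
t: 11.43
eef_pos: [592.7, 166.6, 87.2]
tcp_rot: [3.141, -0.0, -3.088]
ft_force: [-0.2, -0.1, 0.8]
opening: 0.898
grip_force: 0.0
```

```bash
python3 -c "
from h import *
meas((280,200,350,270),'scene','pics/p4.png');go(588,166,12,3.195)"
```

```text
scene ((687.9344482421875, 164.4788360595703), (136.64710998535156, 164.2490997314453), 2.1321306228637695) [[617.0, 244.0], [623.0, 80.0], [759.0, 85.0], [753.0, 249.0]]
t 11.48 pos [592.7 166.6  87.2] rot [ 3.141  0.    -3.094] j6 -1.45 F [ 0.4 -0.1  0.3] -> shift [ 4.7 -0.4 75.2] turn -0.4
```

View pics/p4.png

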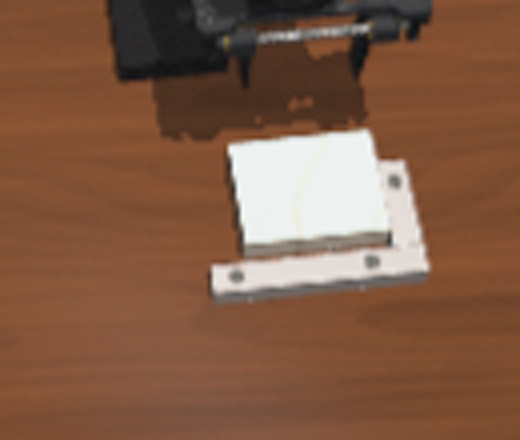

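The slab's end is on the short bar, with a gap of about 13 mm left to the long bar. Descend and push.

step_arm(
  plan=[
    [[5, 0, 35, 0, 0.8], [5, 0, 60, 0, 0.8], [5, 0, 74, 0, 0.8], [5, 0, 74, 0, 0.8], [0, 0, 74, 0, 0.8], [-6, 0, 74, 0, 0.8], [-12, 0, 74, 0, 0.8], [-18, 0, 74, 0, 0.8]],
  ],
)

```text
t: 12.15
eef_pos: [611.4, 167.2, 14.2]
tcp_rot: [3.141, -0.0, -3.094]
ft_force: [-6.0, -0.3, 4.1]
opening: 0.899
grip_force: 3.0
```

step_arm(
  plan=[
    [[-2, 0, 0, 0, 0.8], [-4, 0, 0, 0, 0.8], [-6, 0, 0, 0, 0.8], [-8, 0, 0, 0, 0.8], [-9, 0, 0, 0, 0.8], [-10, 0, 0, 0, 0.8]],
  ],
)

```text
t: 12.65
eef_pos: [619.4, 167.4, 13.5]
tcp_rot: [-3.141, -0.004, -3.093]
ft_force: [-14.1, -0.8, 11.2]
opening: 0.897
grip_force: 7.4
```

step_arm(
  plan=[
    [[-1, 0, 0, 0, 0.8], [-2, 0, 0, 0, 0.8], [-3, 0, 0, 0, 0.8], [-4, 0, 0, 0, 0.8]],
  ],
)

```text
t: 12.98
eef_pos: [619.6, 167.4, 13.5]
tcp_rot: [-3.14, -0.012, -3.092]
ft_force: [-33.3, -3.3, 23.2]
opening: 0.903
grip_force: 16.3
```

step_arm(
  plan=[
    [[-1, 0, 0, 0, 0.8], [-2, 0, 0, 0, 0.8]],
  ],
)

```text
t: 13.15
eef_pos: [619.7, 167.3, 13.5]
tcp_rot: [-3.14, -0.017, -3.092]
ft_force: [-42.3, -5.2, 29.4]
opening: 0.903
grip_force: 20.7
```

```bash
python3 -c "
from h import *
im=env.read_camera('scene');im2=env.read_camera('side')
a=cv2.resize(im[205:265,290:370],(800,600),interpolation=2);b=cv2.resize(im2[160:220,260:340],(800,600),interpolation=2)
cv2.imwrite('pics/p5.png',cv2.resize(np.hstack([a,b]),(800,300)));go(588,166,12,3.195)
c=env.get_calibration('side');print(c['K'][0,0])"
```

```text
t 13.25 pos [619.7 167.3  13.5] rot [-3.14  -0.017 -3.092] j6 -1.46 F [-37.1  -5.1  27.5] -> shift [31.7  0.3  2. ] turn -0.2
425.57977567506225
```

View pics/p5.png

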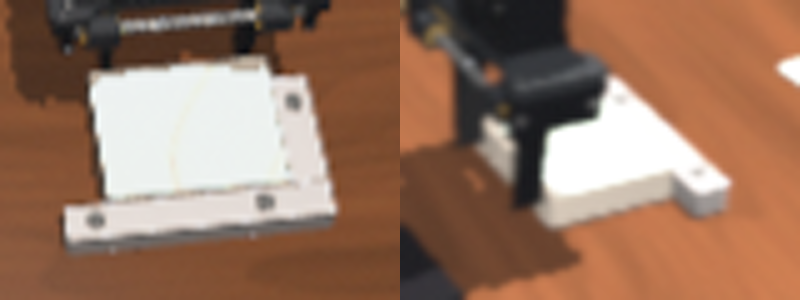

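The slab now lies against both bars. I'll back off, then give the end one more gentle press so that face is flush too.

step_arm(
  plan=[
    [[10, 0, 0, 0, 0.8], [25, 0, 0, 0, 0.8], [30, 0, -40, 0, 0.8], [30, 0, -75, 0, 0.5], [30, -30, -75, 7, 0.2], [30, -60, -75, 14, -0.2], [30, -90, -75, 21, -0.2], [20, -110, -75, 28, -0.2]],
  ],
)

```text
t: 13.92
eef_pos: [612.0, 54.9, 89.0]
tcp_rot: [3.141, 0.001, 2.695]
ft_force: [0.7, 0.4, -0.4]
opening: 0.611
grip_force: 0.0
```

```bash
python3 -c "
from h import *
go(681,72,87,1.626)"
```

```text
t 13.92 pos [612.   54.9  89. ] rot [3.141e+00 1.000e-03 2.695e+00] j6 -1.14 F [ 0.7  0.4 -0.4] -> shift [-54.8  45.3   2.1] turn 61.2
```

step_arm(
  plan=[
    [[-20, 15, 0, 7, -0.2], [-40, 30, 0, 14, -0.2], [-55, 45, 0, 21, -0.2], [-55, 45, 0, 28, -0.2], [-55, 45, 0, 35, -0.2], [-55, 45, 0, 42, -0.2], [-55, 45, 0, 49, -0.2], [-55, 45, 0, 56, -0.2]],
  ],
)

```text
t: 14.58
eef_pos: [681.9, 74.2, 88.6]
tcp_rot: [3.14, 0.0, 1.718]
ft_force: [-0.3, -0.1, -0.4]
opening: 0.4
grip_force: 0.0
```

step_arm(
  plan=[
    [[0, 0, 0, 5.2, -0.2], [0, 0, 0, 5.2, -0.2], [0, 0, 40, 5.2, -0.2], [0, 0, 65, 5.2, -0.2], [0, 0, 74, 5.2, -0.2], [0, 0, 74, 5.2, -0.2]],
  ],
)

```text
t: 15.08
eef_pos: [680.5, 74.2, 12.0]
tcp_rot: [-3.138, -0.0, 1.635]
ft_force: [0.2, 0.5, 0.3]
opening: 0.4
grip_force: 0.0
```

```bash
python3 -c "
from h import *
go(679,98,12,1.626)"
```

```text
t 15.08 pos [680.5  74.2  12. ] rot [-3.138 -0.     1.635] j6 -0.05 F [0.2 0.5 0.3] -> shift [23.8  0.1  0.1] turn 0.5
```

step_arm(
  plan=[
    [[8, 0, 0, 0.4, -0.2], [15, 0, 0, 0.4, -0.2], [20, 0, 0, 0.4, -0.2], [23, 0, 0, 0.4, -0.2], [25, 0, 0, 0.4, -0.2], [27, 0, 0, 0.4, -0.2], [28, 0, 0, 0.4, -0.2]],
  ],
)

```text
t: 15.67
eef_pos: [680.3, 100.4, 15.2]
tcp_rot: [3.14, 0.003, 1.627]
ft_force: [0.1, -18.5, 5.8]
opening: 0.399
grip_force: 9.3
```

step_arm(
  plan=[
    [[1, 0, 0, 0, -0.2], [2, 0, 0, 0, -0.2]],
  ],
)

```text
t: 15.83
eef_pos: [680.5, 100.6, 15.2]
tcp_rot: [3.14, 0.004, 1.627]
ft_force: [0.5, -28.2, 6.0]
opening: 0.397
grip_force: 14.4
```

step_arm(
  plan=[
    [[-8, 0, 0, 0, -0.2], [-25, 0, 0, 0, -0.2], [-40, 0, 0, 0, -0.2], [-40, 0, -40, 0, -0.2], [-70, 0, -80, 0, -0.2], [-110, 0, -110, 0, -0.2], [-150, 0, -120, 0, -0.2], [-150, 0, -120, 0, -0.2]],
  ],
)

```text
t: 16.5
eef_pos: [688.7, -50.8, 137.3]
tcp_rot: [3.137, 0.001, 1.624]
ft_force: [-0.7, 0.8, -0.3]
opening: 0.402
grip_force: 0.0
```

```bash
python3 -c "
from h import *
im=env.read_camera('scene');im2=env.read_camera('side')
a=cv2.resize(im[205:265,290:370],(400,300),interpolation=2);b=cv2.resize(im2[160:220,260:340],(400,300),interpolation=2)
cv2.imwrite('pics/p6.png',np.vstack([np.hstack([a,b]),cv2.resize(im[130:280,100:500],(800,300))]));go(588,166,12,3.195)"
```

```text
t 16.6 pos [688.  -49.2 135.2] rot [3.139 0.    1.623] j6 -0.22 F [ 0.7  1.  -0.8] -> shift [220.2 -89.1 122.9] turn -90.1
```

View pics/p6.png

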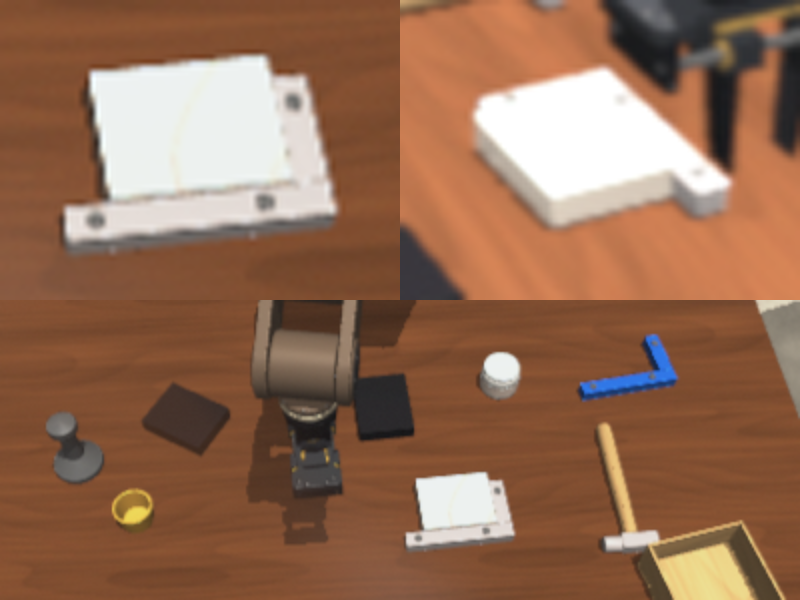

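The slab lies flush on both bars, the fingers are clear of it, and the bystanders have not moved. Handing in.

```bash
python3 -c "
from cell import env
print(env.job_done())"
```

```text
the job is handed in; nothing more can be done
None
```

I pushed the marble slab into the steel corner; the last camera view shows it flush on both bars, the fingers clear and the bystanders unmoved, and the job is handed in at about 17 s, verdict not shown.

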